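Eject a brew timer from its dock and trap it

ROBOT

A 6-joint arm with a two-finger parallel gripper is mounted at the origin on a cart in front of the work surface, level with it; the furniture and walls round the work are solid. World frame = base frame: x ahead of the robot, y to its left, z up, the work surface at z = 0. Lengths are in mm, angles in rad, forces in N, time in s.
With the tool pointing down it reaches from about 275 to 750 mm from the base axis. Payload 10.2 kg.
Tool frame: the origin (TCP) lies where the fingers leave the gripper's body, on its centre line; the fingertips stand 73 mm ahead of it and the grasp point (between the pads) lies 54 mm ahead of it; z points along the fingers, y is the line along which they close (so a half turn about z gives the same grasp; the last joint's range is limited). The gripper opens to 85 mm and grips with 20 to 120 N. Pads are 22 mm wide; open, the fingers measure 114 mm over their backs; the gripper's body (76 mm by 85 mm) begins 54 mm behind the grasp point. The pads swing forward as they close: fully open they stand 13 mm farther back than shut.
Start: joints at [-1.528, 0.313, 1.498, -0, 1.331, -0.223], TCP at [137.894, -506.574, 303.894] pointing down, gripper open.
Joint ranges: [-2.94, 2.94], [-0.97, 2.17], [0.19, 2.56], [-1.23, 4.37], [0.02, 3.11], [-2.88, 2.88]. Speed limits (rad/s): [2.39, 2.39, 3.01, 3.14, 3.14, 3.14].

INTERFACE

Orientations are given as a unit quaternion [w, x, y, z].
In Python, from rig import ctrl gives the robot as it stands.
- The arm moves only by the shell command python3 -m creep 'ROWS' [OPENING] [FORCE]. ROWS is JSON, a list that holds one entry, the list of rows, each a list of 6 numbers: the shift along the world's x, y, z in units of 25 mm (1.0 is 25 mm), then the turn, a rotation vector about the world's x, y, z in units of 5 degrees (1.0 is 5 degrees). In form: [[[x, y, z, ax, ay, az], ...]]. A call has 1 to 20 rows; each row is the pose to reach, as a shift and turn from the pose commanded when the call began; what a row does not reach only later rows make up. A row lasts 1/12 s, in which the tool goes at most 41.7 mm and 7.16 degrees, less where a joint would pass 70% of its speed; a pose out of reach is approached as far as the arm can. A call with a gripper value outside its range is refused whole. OPENING is the finger opening in mm, from 0 to 85.4, set as the call begins (- or left out, the last holds). The fingers move at their own pace and stop on an object; FORCE is the grip in N (left out, the last holds). Time passes only in rows, so rows that repeat a pose let the fingers close. It gives the time, the measured TCP pose, the force, the opening and the grip force at its end, in the units of the state.
- ctrl.sense(): the state, without advancing time (a new reading comes with each control period).
- ctrl.capture(name): name is "scene" or "top" or "wrist"; returns a dict with "image" (420x560x3 uint8, red, green, blue), "fx", "fy", "cx", "cy" (pixels), "R" (3x3) and "t" (3): a world point X has camera coordinates R X + t. Camera axes: x right, y down, z forward; pixel columns grow to the right and rows downward; lengths in mm; the calibration is good to about 2 mm. A picture is of the moment at which its call begins. There is no depth.
- ctrl.finish_job(): hands the job in; it is judged then, once.
The state is a dict: "time_s": time; "joints": joint angles; "dq": joint speeds; "tau": joint torques, N m; "eef_pos": TCP position; "ee_rot": TCP orientation; "force": force on the tool from outside, world axes, zero at the start; "wrist_torque": the same for the moment, N m; "grip_width": opening from 0.0 (shut) to 1.0 (fully open); "grip_force": force on a finger pad.
Only numpy, scipy, OpenCV 4.12 (cv2) and the standard library are available. Lean on these libraries where they do the work, as an engineer would, in place of code of your own. Each camera call takes 0.05 s, during which the arm holds its last target. There are 200 camera calls.

TASK

One of the two grey docks on the bench holds a white brew timer: with a fingertip, slide that dock's steel lock all the way back (up the slope) to free the black eject key, then press the key fully down with one finger so that the spring pops the timer out, and stop the timer with the other finger while it is still wholly on the dock's slope. Do not lift the timer, and leave everything else on the bench where it is. Finish while holding: the key still fully down under one finger (let go and the catch springs up under the timer) and the timer resting still against the other.

Things in the scene. Friction and masses are not known exactly. Their poses are not given: they have to be found in the camera images.
- dock_bed: Frame of the sloped bed (15 degrees) of the loaded dock, a fixed grey wedge 181 long, 106 wide, 54 high at the back (77 over the hood). Origin: bed surface at the middle of the timer's seat, 37 above the bench. x: uphill along the bed to the hood, y: across, left seen looking uphill, z: square out of the bed. Positions below are in this frame, mm. An identical empty dock stands elsewhere.
- dock_lane (a point): Point on the bed's surface in the timer's lane beside the key, at x = -78, y = 0, z = 0. The lane is y = -28 to 28 between rails 4.5 thick, 3.5 high (6 high above x = -55), and ends at x = -112, 8 above the bench. Left of it a deck (z = 0, y = 34 to 68) carries key and lock. The hood covers the lane at x = 35 to 65, up to z = 23.5.
- dock_catch (a point): Middle of the top edge of the steel catch, 32 wide, 4.5 thick, that stands 6 out of the bed at x = -50 just below the timer and sinks with the key. Once it is down, a plunger in the hood pushes the timer (2 N falling to 0.8 N) 22 mm downhill; it then slides on by itself (bed friction 0.1) and is off the bed within a second: have the other finger in the lane before the key goes down.
- timer: White brew timer, a flat case 56 wide, 100 long, 17 thick, about 0.085 kg, lying lengthwise on the loaded dock's bed, its upper 15 mm under the hood. Origin: middle of its underside; its y axis points down the slope, z out of its face. Seated, its origin is within 2 mm of the origin of dock_bed and its lower end face at x = -50.
- dock_key (a joint): Travel of the loaded dock's eject key, 0 = up, 0.009 m = fully down (it moves square into the bed). Spring: 1.5 N at the start, 5.5 N fully down; it comes up again when let go. The timer is freed at about 6 mm. While locked the key moves only about 2 mm.
- dock_key_top (a point): Middle of the top of the black eject key cap, 26 (along the slope) x 22 mm, at x = -78, y = 50, z = 14 with the key up, z = 5 with it down. The other fingertip, equally low in the lane beside it (50 mm away), then clears the bed by 5 and stands up to 12 lower than the timer's top, 28 mm (less half the finger) below the timer's lower end.
- dock_lock (a joint): Travel of the loaded dock's lock, 0 = locked (its nose stands under the key cap), 0.012 m = all the way back (uphill), key free. It stays where it is left; friction about 1.5 N. It may start up to 2 mm back.
- dock_lock_rib (a point): Middle of the top edge of the downhill face of the steel lock's thumb rib, at x = -22, y = 50, z = 16.5 when locked. The rib is 10 long, 16 wide and rises 10 above the lock's flat steel plate (plate top z = 6.5). Between it and the key cap are 43 mm of room for a fingertip, which pushes the rib uphill.
- other_timer: Second white brew timer, same size (56x100x17), lying flat on the bench; leave it. Origin: middle of its underside.
- tamper: Coffee tamper with steel foot and brown wooden grip, 58 across, 90 high, standing on the bench; leave it.
- jar: Glass jar of syrup with a dark screw lid, 65 across, 86 high; leave it.
- milk_jug: Steel milk jug, 76x120x93 with handle; leave it.
- dosing_cup: Steel dosing cup, 60 across, 48 high; leave it.
- brush: Wooden grinder brush lying on the bench, 197x36x17; leave it.
Mind the look-alikes: they are no part of the job. What is shaped like the timer but yellow is not meant.

How it is judged (in metres and radians):
On the way:
1. the lock is slid all the way back while the timer still sits in the dock (value of joint dock_lock above 0.009 m and x of timer in the frame of dock_bed above -0.004 m), for 0.1 s.
At the end, for the whole second after the job is handed in: The eject key is held down (at least 7.2 of its 9 mm), and the timer, popped 6 to 60 mm down the slope from its seat, lies flat and still on the dock's bed (within 6 mm of it, 7 degrees) with a finger touching it (value of joint dock_key above 0.0072 m and x of timer in the frame of dock_bed between -0.06 and -0.006 m and z of timer in the frame of dock_bed below 0.006 m and angle between the z axis of timer and the z axis of dock_bed, either way round below 0.12 rad and linear speed of timer below 0.02 m/s and contact force between the fingers and timer above 0.03 N); the arm keeps its last pose, push and grip.
It fails at once if the timer slid more than 62 mm from its seat, over the end of the dock (x of timer in the frame of dock_bed below -0.062 m).
It fails at once if the timer was lifted more than 15 mm off the bed (z of timer in the frame of dock_bed above 0.015 m).
It fails at once if another thing on the bench (second timer, tamper, jar, jug, dosing cup, brush) was moved more than 20 mm (distance of any of other_timer, tamper, jar, milk_jug, dosing_cup, brush from where it was at the start of the episode above 0.02 m).
It also fails if it takes over 42 s, if anything falls off the work surface, if the arm or the gripper's body presses on something with over 40 N, if the wrist force passes 120 N, or if a joint passes its speed limit or range.

## Working session

There is one attempt and no reset: what is moved stays moved. The work goes in short steps, Python scripts to look and compute and a shell command to move; the robot and the scene stay as the last step left them, time stands still between calls to the robot, and variables do not carry over. Pictures are saved under pics/ and viewed, at most 10 in all, crops included, and the job is handed in when it is done.

```bash
mkdir -p pics; ls; python3 - <<'E'
from rig import ctrl
import cv2
for n in ("top","scene"):
    c=ctrl.capture(n); cv2.imwrite(f"pics/{n}0.png",c["image"][:,:,::-1])
    print(n,c["fx"],c["fy"],c["cx"],c["cy"],c["R"],c["t"])
s=ctrl.sense();print(s["time_s"],s["eef_pos"],s["ee_rot"],s["grip_width"])
E
```

```text
pics
top 431.8430400129778 431.8430400129778 280.1880790818213 209.2898137882247 [[ 0.02779509 -0.9995863  -0.00739369]
 [-0.98302313 -0.02599104 -0.1816315 ]
 [ 0.18136419  0.01231663 -0.98333887]] [-6.42974516e-01  5.81844526e+02  1.20122469e+03]
scene 460.7183892629398 460.7183892629398 276.477323557834 212.73981638795925 [[-0.59060141 -0.8067245   0.01963562]
 [-0.52549926  0.36602305 -0.76803493]
 [ 0.6124055  -0.46392101 -0.64010686]] [ 314.69573111  329.71740427 1322.255401  ]
0.1 [ 137.88601624 -506.41214531  303.38579799] [-6.00008531e-04  9.91179640e-01  1.32523809e-01  4.70402597e-05] 1.0016274087296286
```

View pics/top0.png

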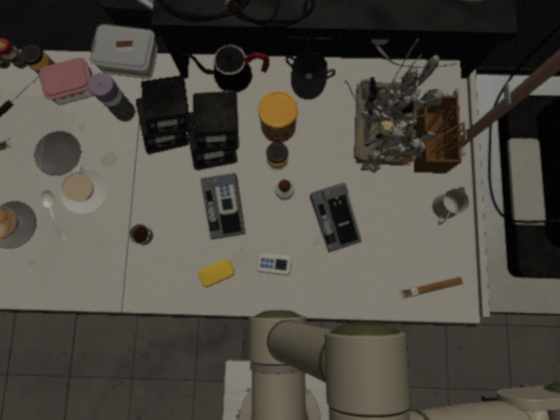

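View pics/scene0.png

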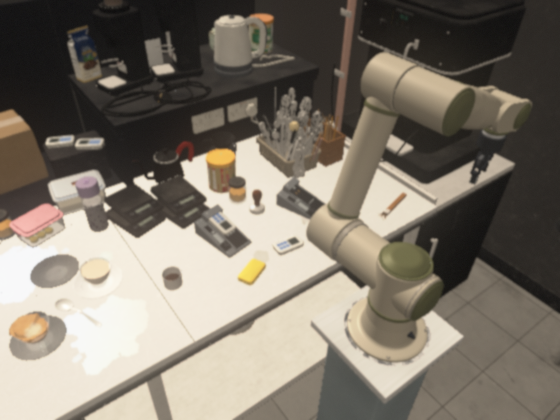

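The top view shows these candidates:
- Loaded dock at (223,205), holding the white timer at (227,199).
- Empty dock at (335,217).
- Loose white timer at (274,264).
- Yellow look-alike at (216,273).

I choose the dock at (223,205) and check it in a close crop.

```bash
python3 - <<'E'
import cv2,numpy as np
a=cv2.imread("pics/top0.png")[165:250,190:260]; b=cv2.imread("pics/scene0.png")[195:265,180:260]
a=cv2.resize(a,None,fx=5.5,fy=5.5,interpolation=cv2.INTER_CUBIC);b=cv2.resize(b,None,fx=5,fy=5,interpolation=cv2.INTER_CUBIC)
h=max(a.shape[0],b.shape[0]);o=np.zeros((h,a.shape[1]+b.shape[1],3),np.uint8)
o[:a.shape[0],:a.shape[1]]=a;o[:b.shape[0],a.shape[1]:]=b
cv2.imwrite("pics/crop.png",np.clip(o*1.6,0,255).astype(np.uint8));print(o.shape,a.shape)
E
```

```text
(468, 785, 3) (468, 385, 3)
```

View pics/crop.png

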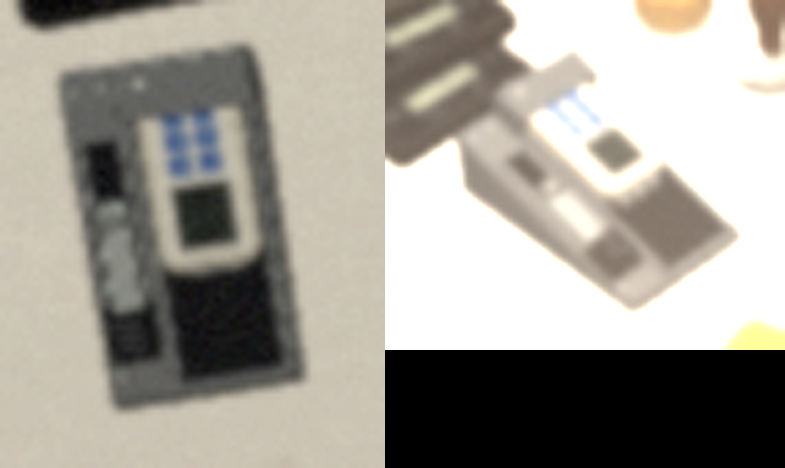

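The crop confirms it: this dock has the white timer under its hood. The key is at crop (133,337), the steel lock above it, and the uphill direction is up in the image. Next is a rough pose fit.

```bash
cat > h.py <<'E'
import numpy as np
from scipy.spatial.transform import Rotation as Ro
from scipy.optimize import least_squares
def T(p):  # p=x,y,yaw
    R=(Ro.from_euler('z',p[2])*Ro.from_euler('y',-np.radians(15))).as_matrix()
    return R,np.array([p[0],p[1],37.])
def W(p,q):
    R,t=T(p); return np.atleast_2d(q)@R.T+t
def proj(c,X):
    Y=np.atleast_2d(X)@np.array(c["R"]).T+np.array(c["t"]); return np.c_[c["fx"]*Y[:,0]/Y[:,2]+c["cx"],c["fy"]*Y[:,1]/Y[:,2]+c["cy"]]
def fit(obs,p0=(420,130,.15)): # obs: list of (cam,dockpts,px)
    f=lambda p:np.concatenate([(proj(c,W(p,D))-np.array(u)).ravel() for c,D,u in obs])
    r=least_squares(f,p0,loss='soft_l1'); return r.x,r.fun.reshape(-1,2)
def move(p,tip,L=73.,extra_yaw=0):
    """tip: dock-frame target of the finger-tip centre, tool square to bed"""
    from rig import ctrl
    s=ctrl.sense(); R,_=T(p)
    Rt=np.c_[R[:,0],-R[:,1],-R[:,2]]
    q=s["ee_rot"]; Rc=Ro.from_quat([q[1],q[2],q[3],q[0]])
    tcp=W(p,tip)[0]-L*Rt[:,2]
    rv=(Ro.from_matrix(Rt)*Rc.inv()).as_rotvec(degrees=True)
    return np.round((tcp-s["eef_pos"])/25,3),np.round(rv/5,3)
E
python3 - <<'E'
from rig import ctrl
from h import *
import cv2
c=ctrl.capture("top");w=ctrl.capture("wrist")
u=np.array([[133,337],[215,270],[115,408],[303,378]])/5.5+[190,165]
D=[[-78,50,14],[-50,0,14],[-112,68,-5],[-112,-38,-5]]
p,r=fit([(c,D,u)]);print(p,r)
print(move(p,[-60,20,150]))
s=ctrl.sense();print("wrist cam pos",-w["R"].T@w["t"]-s["eef_pos"],w["R"],w["fx"])
E
```

```text
[614.5142871  173.36050444 -37.52347556] [[-0.27951872  0.65003574]
 [ 0.20710691  0.95914096]
 [-0.42522619 -0.93725594]
 [ 0.51716478 -0.70374147]]
(array([14.369, 27.173, -2.667]), array([ 0.648, -2.928, -1.029]))
wrist cam pos [65.78289417 17.5471249  70.89053638] [[ 0.26253927 -0.96491995 -0.00161889]
 [-0.92964648 -0.25339071  0.26748937]
 [-0.25851605 -0.06872147 -0.96355945]] 346.19512510911136
```

```bash
python3 -m creep '[[[1.5,3,-0.3,0,0,0],[3,6,-0.6,0,0,0],[4.5,9,-0.9,0,0,0],[6,12,-1.2,0,0,0],[7.5,15,-1.5,0.1,-0.5,-0.2],[9,18,-1.8,0.2,-1,-0.4],[11,21,-2.1,0.3,-1.5,-0.6],[12.5,24,-2.4,0.4,-2,-0.8],[14.4,27.2,-2.7,0.6,-2.9,-1],[14.4,27.2,-2.7,0.6,-2.9,-1],[14.4,27.2,-2.7,0.6,-2.9,-1],[14.4,27.2,-2.7,0.6,-2.9,-1],[14.4,27.2,-2.7,0.6,-2.9,-1],[14.4,27.2,-2.7,0.6,-2.9,-1],[14.4,27.2,-2.7,0.6,-2.9,-1],[14.4,27.2,-2.7,0.6,-2.9,-1],[14.4,27.2,-2.7,0.6,-2.9,-1],[14.4,27.2,-2.7,0.6,-2.9,-1],[14.4,27.2,-2.7,0.6,-2.9,-1],[14.4,27.2,-2.7,0.6,-2.9,-1]]]' 0 20
python3 - <<'E'
from rig import ctrl
import cv2,pickle
c=ctrl.capture("wrist"); t=ctrl.capture("top"); s=ctrl.sense(); pickle.dump((c,t),open("w1.pkl","wb"))
print(s["time_s"],s["eef_pos"],s["force"])
cv2.imwrite("pics/w1.png",cv2.resize(c["image"],(784,588),interpolation=cv2.INTER_CUBIC)[:,:,::-1])
E
```

```text
time_s: 1.87
eef_pos: [498.7, 176.7, 235.5]
ee_rot: [-0.01, 0.988, 0.09, 0.128]
force: [-0.1, 0.7, -0.8]
grip_width: -0.001
grip_force: 0.0
1.9667 [497.61965998 173.80983871 235.85784138] [-0.06853859 -0.05912819  0.65261718]
```

View pics/w1.png

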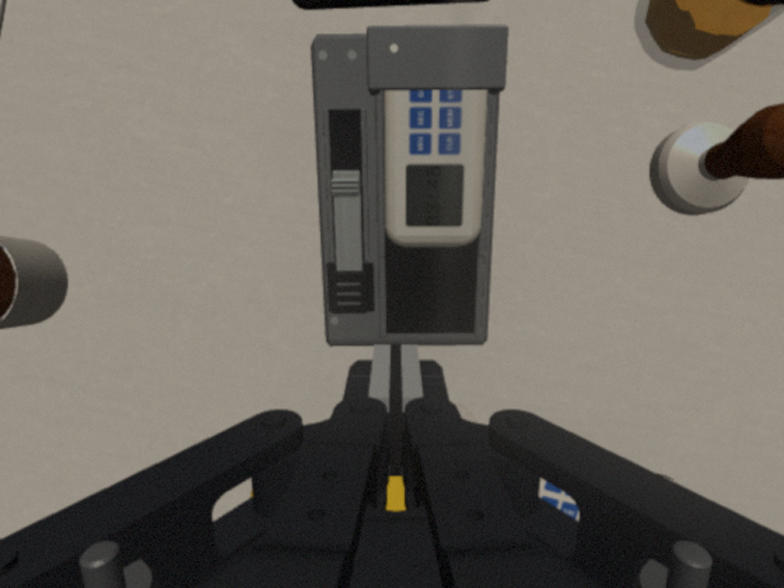

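The wrist view shows the dock well:
- Key cap centre (351,288)
- Rib lower edge (346,194)
- Timer lower end (432,245)
- Hood lower edge (437,89)
- Dock front corners (328,341) and (488,339)

Now I refit with these.

```bash
python3 - <<'E'
from h import *
import pickle
c,t=pickle.load(open("w1.pkl","rb"))
D=[[-78,50,14],[-112,68,-2],[-112,-38,-2],[35,0,23.5],[-50,0,10],[-22,50,16.5]]
u=np.array([[351,288],[328,342],[488,340],[437,89],[432,245],[346,194]])/1.4
p,r=fit([(c,D,u)],(614,173,.1756));print(p,r.round(1))
ut=np.array([[133,337],[215,270],[115,408],[303,378]])/5.5+[190,165]
Dt=[[-78,50,14],[-50,0,14],[-112,68,-5],[-112,-38,-5]]
p2,r=fit([(c,D,u),(t,Dt,ut)],(614,173,.1756));print(p2,r.round(1))
np.save("p.npy",p)
print("above slot",move(p,[-43,50,40]),"down",W(p,[-43,50,9])-W(p,[-43,50,40]),"uphill15",(W(p,[-24,50,9])-W(p,[-43,50,9]))/25)
# tip visibility check: shut tip pixel
from rig import ctrl
s=ctrl.sense();q=s["ee_rot"];R=Ro.from_quat([q[1],q[2],q[3],q[0]]).as_matrix()
print(proj(c,s["eef_pos"]+R@[0,0,73])*1.4)
E
```

```text
[6.20703589e+02 1.75686486e+02 1.89999249e-01] [[-0.9  3.7]
 [-1.5 -4. ]
 [ 0.4 -3.6]
 [ 0.3 -0.3]
 [ 0.8  0.1]
 [ 0.1  3.7]]
[6.20342879e+02 1.75664734e+02 1.91602347e-01] [[-0.8  4.2]
 [-1.3 -3.5]
 [ 0.6 -3.3]
 [ 0.2  0.2]
 [ 0.8  0.6]
 [ 0.1  4.3]
 [-0.5 -1.1]
 [-0.2 -1.1]
 [-0.5 -2.6]
 [ 0.4 -2.9]]
above slot (array([ 1.765,  1.504, -4.033]), array([ 0.062, -0.043,  0.127])) down [[  7.87900449   1.51528273 -29.94370061]] uphill15 [[0.72089298 0.13864146 0.19670247]]
[[403.09735848 376.65397063]]
```

```bash
python3 - <<'E'
from h import *
import pickle
c,t=pickle.load(open("w1.pkl","rb"))
D=[[-78,50,14],[-112,68,-6],[-112,-38,-6],[35,0,23.5],[-50,0,10],[-20,50,16.5]]
u=np.array([[351,293],[328,343],[488,341],[437,89],[432,245],[346,194]])/1.4
p,r=fit([(c,D,u)],(614,173,.1756));print(p,r.round(1))
np.save("p.npy",p)
print("above slot",move(p,[-45,50,40]),"down",(W(p,[-45,50,10])-W(p,[-45,50,40]))/25,"uphill10",(W(p,[10,0,0])-W(p,[0,0,0]))/25)
E
```

```text
[6.20478056e+02 1.75700162e+02 1.94183017e-01] [[-0.5  0.6]
 [-0.5 -5.7]
 [ 0.  -5.9]
 [ 0.1 -0. ]
 [ 1.   0.4]
 [ 0.1  1.7]]
above slot (array([ 1.675,  1.477, -4.054]), array([ 0.062, -0.043,  0.175])) down [[ 0.30474565  0.05993161 -1.15911099]] uphill10 [[0.37910875 0.07455594 0.10352762]]
```

```bash
python3 -m creep '[[[0.8,0.7,-2,0,0,0.1],[1.68,1.48,-4.05,0.06,-0.04,0.17],[1.68,1.48,-4.05,0.06,-0.04,0.17],[1.68,1.48,-4.05,0.06,-0.04,0.17],[1.68,1.48,-4.05,0.06,-0.04,0.17],[1.68,1.48,-4.05,0.06,-0.04,0.17],[1.68,1.48,-4.05,0.06,-0.04,0.17]]]'
python3 - <<'E'
from rig import ctrl
from h import *
import cv2,pickle
c=ctrl.capture("wrist"); s=ctrl.sense(); pickle.dump(c,open("w2.pkl","wb"))
p=np.load("p.npy");R,o=T(p)
q=s["ee_rot"];Q=Ro.from_quat([q[1],q[2],q[3],q[0]]).as_matrix()
tip=s["eef_pos"]+Q@[0,0,73]
print(s["time_s"],s["eef_pos"],s["force"],"tip in dock",R.T@(tip-o),"tip px",proj(c,tip)*1.4)
cv2.imwrite("pics/w2.png",cv2.resize(c["image"],(784,588),interpolation=cv2.INTER_CUBIC)[:,:,::-1])
E
```

```text
time_s: 2.55
eef_pos: [540.3, 209.7, 137.6]
ee_rot: [-0.013, 0.987, 0.095, 0.132]
force: [0.5, -0.0, 0.3]
grip_width: -0.0
grip_force: 0.0
2.6 [540.23149782 209.80917588 137.47284393] [-0.30779148 -0.32911259 -0.69652882] tip in dock [-43.37732242  48.88522069  42.7255155 ] tip px [[394.13636006 371.28354589]]
```

View pics/w2.png

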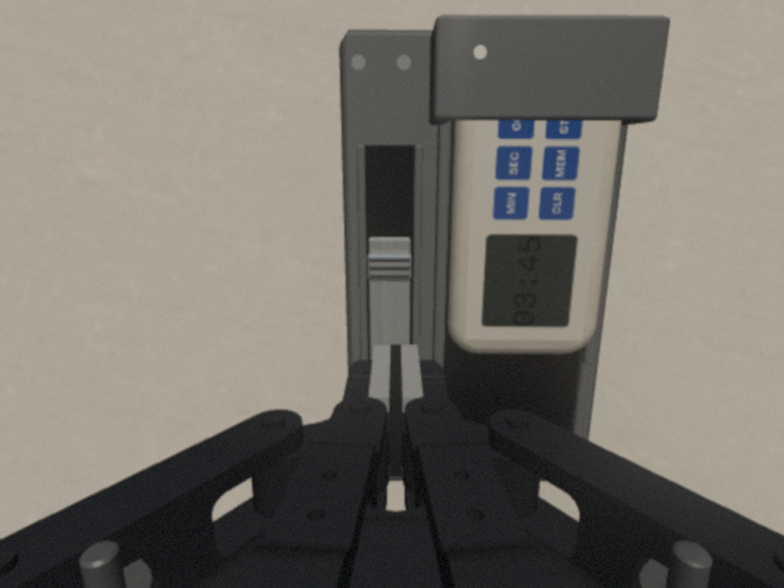

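The fingertips (about (394,345)) sit downhill of the rib, whose lower edge is at (390,278), and are aligned with it. I check the fit against this view and compute the descent.

```bash
python3 - <<'E'
from h import *
import pickle
c=pickle.load(open("w2.pkl","rb"));p=np.load("p.npy")
D=[[-20,50,16.5],[-50,0,8],[35,0,23.5]]
u=np.array([[390,278],[523,352],[545,120]])/1.4
print((proj(c,W(p,D))-u)*1.4)
c1,_=pickle.load(open("w1.pkl","rb"))
D1=[[-78,50,14],[35,0,23.5],[-50,0,10],[-20,50,16.5]]
u1=np.array([[351,293],[437,89],[432,245],[346,195]])/1.4
p,r=fit([(c,D,u),(c1,D1,u1)],p);print(p,r.round(1));np.save("p.npy",p)
print(move(p,[-43,50,9.5]),(W(p,[10,0,0])-W(p,[0,0,0]))/25)
E
```

```text
[[ 0.95297175  3.02164398]
 [-5.39032632 -3.53518096]
 [ 1.39726702 -0.53629532]]
[6.20570712e+02 1.75848224e+02 1.92533094e-01] [[ 0.4  1.8]
 [-4.2 -2.7]
 [ 0.8 -0.7]
 [-0.9  0.4]
 [-0.  -0.2]
 [ 0.7  0.3]
 [-0.2  0.7]]
(array([ 0.362,  0.123, -1.277]), array([-0.007,  0.049,  0.012])) [[0.37923125 0.07393034 0.10352762]]
```

```bash
python3 -m creep '[[[0.18,0.06,-0.6,0,0,0],[0.36,0.12,-1.1,0,0.05,0],[0.36,0.12,-1.28,0,0.05,0],[0.36,0.12,-1.28,0,0.05,0],[0.36,0.12,-1.28,0,0.05,0],[0.36,0.12,-1.28,0,0.05,0]]]'
cat > st.py <<'E'
from rig import ctrl
from h import *
s=ctrl.sense();p=np.load("p.npy");R,o=T(p)
q=s["ee_rot"];Q=Ro.from_quat([q[1],q[2],q[3],q[0]]).as_matrix()
print(s["time_s"],"tip",(R.T@(s["eef_pos"]+Q@[0,0,73]-o)).round(1),"F dock",(R.T@s["force"]).round(1),"w",s["grip_width"])
E
python3 st.py
```

```text
time_s: 3.1
eef_pos: [549.1, 213.4, 104.3]
ee_rot: [-0.013, 0.987, 0.095, 0.129]
force: [0.9, -0.3, 1.1]
grip_width: 0.002
grip_force: 0.0
3.1 tip [-43.5  50.5   8.3] F dock [ 1.1 -0.5  0.9] w 0.0020233423325013372
```

Clear of the plate, no contact. Now I push uphill about 22 mm.

```bash
python3 -m creep '[[[0.15,0.03,0.06,0,0,0],[0.3,0.06,0.1,0,0,0],[0.45,0.09,0.14,0,0,0],[0.6,0.12,0.18,0,0,0],[0.72,0.14,0.21,0,0,0],[0.84,0.16,0.25,0,0,0],[0.84,0.16,0.25,0,0,0],[0.84,0.16,0.25,0,0,0],[0.84,0.16,0.25,0,0,0]]]'; python3 st.py
```

```text
time_s: 3.85
eef_pos: [570.0, 217.4, 109.4]
ee_rot: [-0.013, 0.987, 0.095, 0.128]
force: [0.3, 0.1, 0.8]
grip_width: 0.001
grip_force: 0.0
3.85 tip [-21.8  50.5   7.7] F dock [ 0.5 -0.   0.7] w 0.0014154893161486036
```

```bash
python3 -m creep '[[[0.08,0.015,0.02,0,0,0],[0.16,0.03,0.04,0,0,0],[0.16,0.03,0.04,0,0,0],[0.16,0.03,0.04,0,0,0]]]'; python3 st.py
python3 - <<'E'
from rig import ctrl
import cv2
c=ctrl.capture("wrist")
cv2.imwrite("pics/w3.png",cv2.resize(c["image"][:300],None,fx=1.4,fy=1.4,interpolation=cv2.INTER_CUBIC)[:,:,::-1])
E
```

```text
time_s: 4.18
eef_pos: [571.8, 218.0, 109.3]
ee_rot: [-0.012, 0.988, 0.095, 0.125]
force: [-12.9, -1.7, 4.5]
grip_width: 0.001
grip_force: 5.9
4.1833 tip [-20.5  50.8   7.2] F dock [-11.4   0.8   7.7] w 0.0013364680573507205
```

View pics/w3.png

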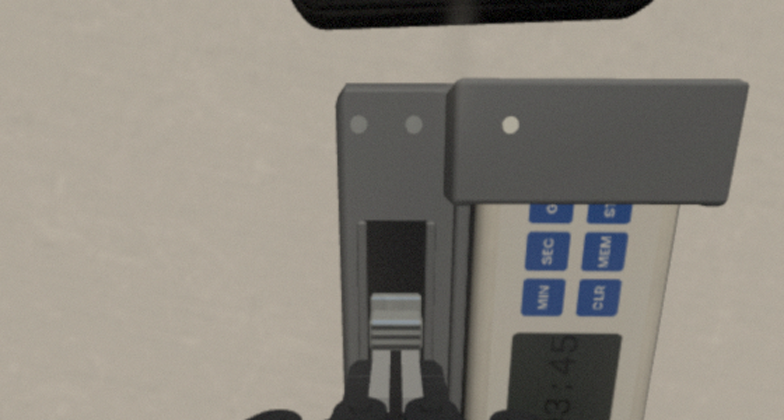

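The lock is at its stop: 11 N, and the tip's front face is at x of about -9.5. Next I back off, lift, open to 36 mm and move above the key and lane.

```bash
python3 - <<'E'
from h import *
p=np.load("p.npy")
print("backoff8",(W(p,[-8,0,0])-W(p,[0,0,0]))/25,"lift",(W(p,[0,0,35])-W(p,[0,0,0]))/25,"target",move(p,[-78,25,40]))
E
```

```text
backoff8 [[-0.303385   -0.05914427 -0.08282209]] lift [[-0.35565147 -0.06933351  1.35229616]] target (array([-2.346, -1.505,  0.665]), array([ 0.014, -0.122, -0.002]))
```

```bash
python3 -m creep '[[[-0.15,-0.03,-0.02,0,0,0],[-0.35,-0.07,-0.08,0,0,0],[-0.5,-0.1,0.4,0,0,0],[-0.7,-0.14,1.3,0,0,0],[-0.7,-0.14,1.3,0,-0.1,0],[-1.5,-0.8,1.2,0,-0.1,0],[-2.35,-1.5,0.8,0,-0.12,0],[-2.35,-1.5,0.67,0,-0.12,0],[-2.35,-1.5,0.67,0,-0.12,0],[-2.35,-1.5,0.67,0,-0.12,0]]]' ; python3 -m creep '[[[0,0,0,0,0,0],[0,0,0,0,0,0],[0,0,0,0,0,0],[0,0,0,0,0,0],[0,0,0,0,0,0],[0,0,0,0,0,0],[0,0,0,0,0,0],[0,0,0,0,0,0]]]' 36; python3 st.py
python3 - <<'E'
from rig import ctrl
import cv2,pickle
c=ctrl.capture("wrist");pickle.dump(c,open("w4.pkl","wb"))
cv2.imwrite("pics/w4.png",cv2.resize(c["image"],(784,588),interpolation=cv2.INTER_CUBIC)[:,:,::-1])
E
```

```text
time_s: 5.07
eef_pos: [515.8, 180.8, 127.4]
ee_rot: [-0.012, 0.986, 0.095, 0.134]
force: [-0.3, -0.2, 0.2]
grip_width: -0.006
grip_force: 0.0
time_s: 5.73
eef_pos: [515.2, 180.7, 127.1]
ee_rot: [-0.012, 0.986, 0.095, 0.133]
force: [0.2, -0.4, -0.8]
grip_width: 0.425
grip_force: 0.0
5.7333 tip [-75.2  24.8  40.6] F dock [-0.1 -0.4 -0.8] w 0.4245556694177205
```

View pics/w4.png

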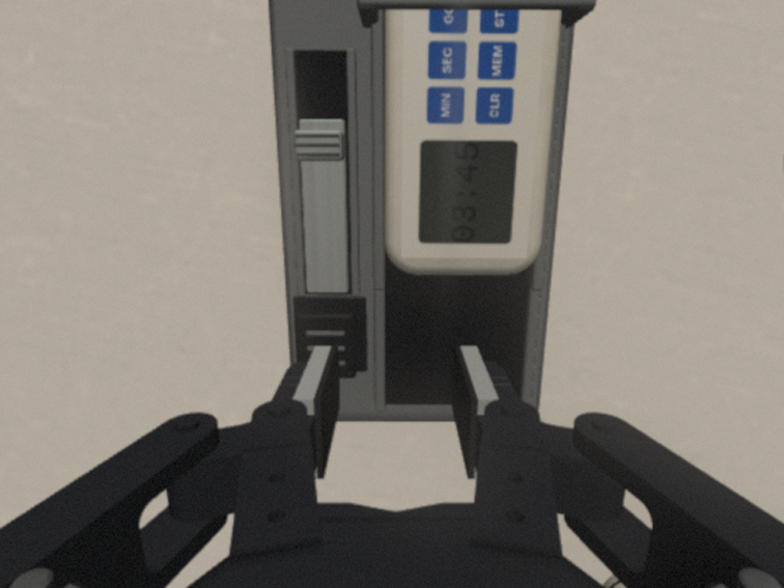

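The lock is clear of the key (plate ends at row 292, cap starts at row 297). The fingers stand over the key (293–367) and the lane. I check the lateral alignment with the model.

```bash
python3 - <<'E'
from h import *
import pickle
c=pickle.load(open("w4.pkl","rb"));p=np.load("p.npy")
D=[[-65,61,14],[-65,39,14],[-91,61,14],[-91,39,14],[-50,28,10],[-50,-28,10],[-10,50,16.5],[-112,68,0],[-112,-38,0]]
print((proj(c,W(p,D))*1.4).round())
from rig import ctrl
s=ctrl.sense();q=s["ee_rot"];Q=Ro.from_quat([q[1],q[2],q[3],q[0]]).as_matrix()
for y in (-25,-18,18,25):
  print(y,(proj(c,s["eef_pos"]+Q@[11,y,70])*1.4).round(),(proj(c,s["eef_pos"]+Q@[11,y,73])*1.4).round())
print(move(p,[-78,25,18]),move(p,[-78,25,5]),(W(p,[0,0,-1])-W(p,[0,0,0]))/25)
E
```

```text
[[297. 315.]
 [356. 315.]
 [301. 379.]
 [358. 379.]
 [386. 273.]
 [537. 273.]
 [320. 162.]
 [293. 410.]
 [543. 410.]]
-25 [[314. 343.]] [[316. 340.]]
-18 [[337. 343.]] [[338. 340.]]
18 [[452. 343.]] [[451. 340.]]
25 [[475. 343.]] [[473. 340.]]
(array([ 0.142,  0.031, -0.899]), array([-0.001,  0.081,  0.003])) (array([ 0.274,  0.057, -1.401]), array([-0.001,  0.081,  0.003])) [[ 0.01016147  0.00198096 -0.03863703]]
```

```bash
python3 -m creep '[[[0.07,0.015,-0.45,0,0.04,0],[0.14,0.03,-0.9,0,0.08,0],[0.17,0.04,-1.05,0,0.08,0],[0.2,0.04,-1.13,0,0.08,0],[0.2,0.04,-1.13,0,0.08,0],[0.2,0.04,-1.13,0,0.08,0]]]'; python3 st.py
```

```text
time_s: 6.28
eef_pos: [520.1, 181.7, 98.7]
ee_rot: [-0.013, 0.987, 0.095, 0.13]
force: [-0.8, 0.4, 1.4]
grip_width: 0.424
grip_force: 0.4
6.2833 tip [-78.2  25.   11.9] F dock [-0.3  0.5  1.6] w 0.42436789670536307
```

```bash
python3 -m creep '[[[0.02,0,-0.08,0,0,0],[0.04,0.01,-0.16,0,0,0],[0.06,0.01,-0.24,0,0,0],[0.08,0.02,-0.31,0,0,0],[0.08,0.02,-0.31,0,0,0],[0.08,0.02,-0.31,0,0,0]]]'; python3 st.py
```

```text
time_s: 6.78
eef_pos: [522.4, 182.1, 91.3]
ee_rot: [-0.013, 0.987, 0.095, 0.13]
force: [-1.1, -1.0, 4.4]
grip_width: 0.419
grip_force: 3.1
6.7833 tip [-77.9  25.    4.1] F dock [-0.1 -0.8  4.6] w 0.4188414674268284
```

```bash
python3 -m creep '[[[0.01,0,-0.05,0,0,0],[0.02,0,-0.1,0,0,0],[0.025,0,-0.12,0,0,0],[0.025,0,-0.12,0,0,0],[0.025,0,-0.12,0,0,0]]]'; python3 st.py
```

```text
time_s: 7.2
eef_pos: [522.9, 182.4, 89.4]
ee_rot: [-0.013, 0.987, 0.095, 0.13]
force: [-9.8, -1.7, 19.1]
grip_width: 0.42
grip_force: 11.1
7.2 tip [-77.8  25.1   2.1] F dock [-4.7  0.2 21.1] w 0.4195669994210762
```

```bash
python3 -m creep '[[[0,0,0.02,0,0,0],[0,0,0.02,0,0,0],[0,0,0.02,0,0,0],[0,0,0.02,0,0,0],[0,0,0.02,0,0,0],[0,0,0.02,0,0,0]]]'; python3 st.py
python3 - <<'E'
from rig import ctrl
import cv2,pickle
c=ctrl.capture("wrist");pickle.dump(c,open("w5.pkl","wb"))
cv2.imwrite("pics/w5.png",cv2.resize(c["image"],(784,588),interpolation=cv2.INTER_CUBIC)[:,:,::-1])
E
```

```text
time_s: 7.7
eef_pos: [522.8, 182.3, 89.6]
ee_rot: [-0.013, 0.987, 0.095, 0.13]
force: [-7.5, -0.7, 15.2]
grip_width: 0.423
grip_force: 9.5
7.7 tip [-77.8  25.1   2.3] F dock [-3.3  0.7 16.7] w 0.4228877307578433
```

View pics/w5.png

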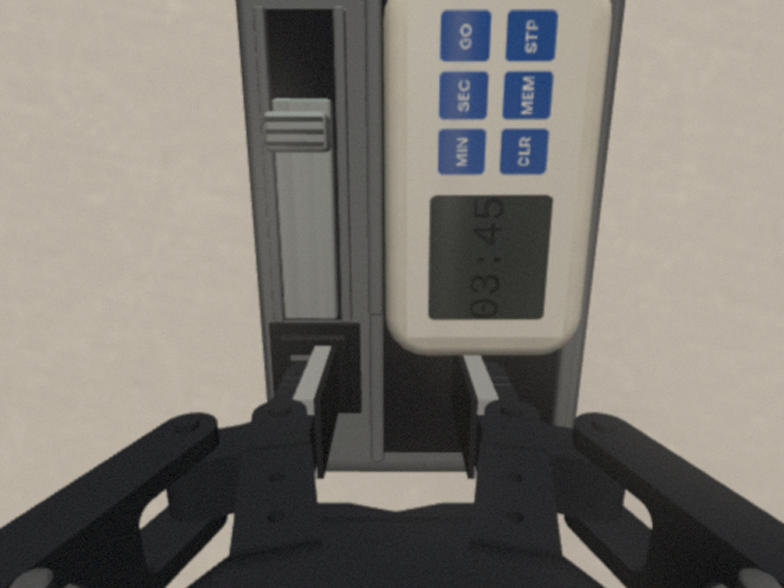

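The timer has slid out and its lower end (row 354) rests against the right finger (row 355). The key is down at its stop under the left finger at 16.7 N.

```bash
python3 - <<'E'
from rig import ctrl
import pickle,numpy as np
a=pickle.load(open("w5.pkl","rb"))["image"].astype(int);b=ctrl.capture("wrist")["image"].astype(int)
print("diff",np.abs(a-b).mean())
print(ctrl.finish_job())
E
```

```text
diff 2.1308149092970523
the job is handed in; nothing more can be done
None
```

I slid the lock fully back and handed the job in with the eject key held at its stop (about 17 N) under the left finger and the popped timer resting against the right finger on the slope, an estimated 17 mm from its seat; the rig returned no verdict.

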